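Set the frog family back on its coasters

ROBOT

A 7-joint arm with a two-finger parallel gripper is mounted at the origin on the work surface. World frame = base frame: x ahead of the robot, y to its left, z up, the work surface at z = 0. Lengths are in m, angles in degrees, forces in N, time in s.
With the tool pointing down it reaches from about 0.425 to 0.875 m from the base axis. Payload 4.7 kg.
Tool frame: the origin (TCP) lies between the finger pads; the fingertips stand 8 mm ahead of it and the grasp point (between the pads) lies 11 mm behind it; z points along the fingers, y is the line along which they close (so a half turn about z gives the same grasp; the last joint's range is limited). The gripper opens to 87 mm and grips with 3 to 60 N. Pads are 19 mm wide; open, the fingers measure 117 mm over their backs; the gripper's body (75 mm by 190 mm) begins 51 mm behind the grasp point.
Start: joints at [64.463, 18.392, -4.016, 83.108, 1.295, 78.541, -3.26], TCP at [0.288, -0.583, 0.191] pointing down, gripper open.
Joint ranges: [-163.93, 163.93], [-17.29, 119.83], [-79.2, 71.16], [3.27, 140.29], [-89.18, 269.18], [5.43, 117.66], [-154.24, 154.24]. Speed limits (degrees/s): [147.25, 147.25, 180, 180, 180, 180, 180].

INTERFACE

Orientations are given as [roll, pitch, yaw] about the fixed x, y, z axes, in that order (R = Rz(yaw) Ry(pitch) Rx(roll)).
In Python, from cell import env, viewer gives the robot as it stands. The module is installed in compiled form; this text tells all that it offers.
- The arm moves only by the tool arm_command, never from a script. Its argument "series" is a list of rows, each a list of 2 entries, a list of its own where there are three numbers: the shift along the tool's x, y, z in mm, then the turn about the tool's z in rad. A call has exactly 5 rows; each row is the pose to reach, as a shift and turn from the pose commanded when the call began, along the tool's axes at that moment; what a row does not reach only later rows make up. A row lasts 1/10 s, in which the tool goes at most 50 mm and 8.59 degrees, less where a joint would pass 70% of its speed; a pose out of reach is approached as far as the arm can. A call with a gripper value outside its range is refused whole. "grip" is the gripper command: -1 is fully open, 1 is shut, values between are in proportion, set as the call begins (left out, the last holds). The fingers move at their own pace and stop on an object; "grip_force" is the grip in N (left out, the last holds). Time passes only in rows, so rows that repeat a pose let the fingers close, or fill a call up. It gives the time, the measured TCP pose, the force, the opening and the grip force at its end, in the units of the state.
- env.get_obs(): the state, without advancing time (a new reading comes with each control period).
- viewer.read_camera(name): name is "scene" or "top"; returns (picture, depth): 420x560x3 uint8, blue, green, red; 420x560 float32, m along the optical axis (not along the pixel's ray), 0 where there is no reading.
- viewer.calibration(name): a dict with "K" (3x3 intrinsics, pixels), "T" (4x4, takes a point from camera to world coordinates). Camera axes: x right, y up, looking along -z (the intrinsics and any distortion apply to the point x, -y, -z); pixel columns grow to the right and rows downward; lengths in m; the calibration is good to about 2 mm. A picture is of the moment at which its call begins. calibration takes no time and is no camera call.
- env.sign_off(): hands the job in; it is judged then, once.
The state is a dict: "time_s": time; "qpos": joint angles; "joint_velocities": joint speeds; "effort": joint torques, N m; "tool_pos": TCP position; "tool_rot": TCP orientation; "force": force on the tool from outside, world axes, zero at the start; "wrist_torque": the same for the moment, N m; "grip_width": finger opening in m; "grasp_force": force on a finger pad.
Only numpy, scipy, OpenCV 4.12 (cv2) and the standard library are available. Lean on these libraries where they do the work, as an engineer would, in place of code of your own. Each camera call takes 0.05 s, during which the arm holds its last target. There are 200 camera calls.

TASK

The entrance top has been dusted and things were put back wrongly: set each of the three ceramic frogs upright on the middle of the coaster of its own size (large on large, medium on medium, small on small), all looking straight into the room, away from the mirror behind the robot. The binder clip that was left on a coaster goes into the open clip tray of the aluminium pen stand. Set the frogs down gently, neither dropping nor tipping them, and leave the owl and the canister where they stand.

Things in the scene. Friction and masses are not known exactly. Their poses are not given: they have to be found in the camera images.
- frog_large_mid (a point): The large of three sitting grey-green ceramic frogs: 72 mm long, 56 wide over the flat outsides of its hind legs, 58 high to its bulging eyes. Point: its middle, 29 mm above the underside; x where it looks, y left, z up. Hold it across y by the hind legs' outsides: 22 mm behind to 10 mm ahead of this point, 6 to 36 mm above the underside. Starts on the bare cabinet top.
- frog_medium_mid (a point): The medium of three sitting grey-green ceramic frogs: 56 mm long, 44 wide over the flat outsides of its hind legs, 45 high to its bulging eyes. Point: its middle, 22.6 mm above the underside; x where it looks, y left, z up. Hold it across y by the hind legs' outsides: 17 mm behind to 8 mm ahead of this point, 4 to 28 mm above the underside. Starts on the bare cabinet top.
- frog_small_mid (a point): The small of three sitting grey-green ceramic frogs: 42 mm long, 32 wide over the flat outsides of its hind legs, 34 high to its bulging eyes. Point: its middle, 16.8 mm above the underside; x where it looks, y left, z up. Hold it across y by the hind legs' outsides: 13 mm behind to 6 mm ahead of this point, 3 to 20 mm above the underside. Starts on the LARGE coaster, where it does not belong.
- coaster_large: The large of three flat round wooden coasters: 116 mm across, 9 mm thick, held in place by non-slip feet. Origin: centre of its underside; z up; x points away from the mirror (on the wall behind the robot), straight into the room. The small frog stands on it at the start.
- coaster_medium: The medium of three flat round wooden coasters: 96 mm across, 9 mm thick, held in place by non-slip feet. Origin: centre of its underside; z up; x points away from the mirror (on the wall behind the robot), straight into the room. The binder clip stands on it at the start.
- coaster_small: The small of three flat round wooden coasters: 76 mm across, 9 mm thick, held in place by non-slip feet. Origin: centre of its underside; z up; x points away from the mirror (on the wall behind the robot), straight into the room. Empty at the start.
- clip_mid (a point): Black plastic binder clip standing on its spine: wedge body 41 mm wide (y), 20 deep at the spine and 6 at the lips (x), 24 high; two steel wire handles folded up over the lips, 27 wide, 16 thick together at the top, to 48 mm above the underside. Point: middle of the body, 12 mm above its underside; z up. Best held by its two ends, across y. Starts on the medium coaster.
- pen_stand: Aluminium pen stand, fixed. Origin: on the underside, below the centre of its open clip tray, 102 mm (x) by 96 mm (y) inside, floor 3 mm and rim 14 mm above the cabinet top. At the tray's +x end stands the pen cup, from x = +52 to +112 mm, 100 mm wide (y), 90 mm high, its pens reaching 151 mm.
- owl_mid (a point): Ceramic owl in the same glaze as the frogs, upright, with ear tufts, 47 mm across and 70 mm high; not a frog, and to be left where it stands, among the frogs. This point is on its axis, 32 mm above its underside.
- canister: Shut stainless steel canister with a hinged lid, 81 mm across (90 mm over hinge and clamp), 103 mm high; to be left where it stands. Origin: centre of its underside.
Things that resemble listed ones, but are neither listed nor needed, are in the scene too. What is meant by the part that bears clip_mid is not red, and is the smaller of those in its own colour.

How it is judged:
By the outcome, as a careful person would: the job done as asked, in the order asked, and still so for the second after the job is handed in, with the robot touching nothing.
It also fails if it takes over 104 s, if anything falls off the work surface, if the arm or the gripper's body presses on something with over 40 N, if the wrist force passes 120 N, or if a joint passes its speed limit or range.

## Working session

There is one attempt and no reset: what is moved stays moved. The work goes in short steps, Python scripts to look and compute and a tool call to move; the robot and the scene stay as the last step left them, time stands still between calls to the robot, and variables do not carry over. Pictures are saved under pics/ and viewed, at most 14 in all, crops included, and the job is handed in when it is done.

Besides the shell and the picture viewer there is one more tool, called after "Emit:" by a JSON object that holds its "api" and its "payload". arm_command: Moves the arm, as the interface text tells. Its arguments: {"type":"object","properties":{"series":{"type":"array"},"grip":{"type":"number"},"grip_force":{"type":"number"}},"required":["series"]}

```bash
mkdir -p pics; cat > h.py <<'E'
import numpy as np, cv2
from cell import env, viewer
def snap(n):
    im,d=viewer.read_camera(n); c=viewer.calibration(n)
    np.savez(f'{n}.npz',im=im,d=d,K=c['K'],T=c['T']); cv2.imwrite(f'pics/{n}_{env.get_obs()["time_s"]:.2f}.png',im)
    return im,d,c
def cloud(n):
    z=np.load(f'{n}.npz'); K,T,d=z['K'],z['T'],z['d']
    v,u=np.indices(d.shape); x=(u-K[0,2])/K[0,0]*d; y=(v-K[1,2])/K[1,1]*d
    P=np.stack([x,-y,-d,np.ones_like(d)],-1)@T.T
    P=P[...,:3].copy(); P[d==0]=np.nan
    return z['im'],P
E
python3 - <<'E'
from h import *
for n in('scene','top'):
    im,d,c=snap(n); print(n,c,(d==0).mean())
    cv2.imwrite(f'pics/{n}_big.png',cv2.resize(im,(800,600),interpolation=cv2.INTER_CUBIC))
print(env.get_obs())
E
```

```text
scene {'K': array([[408.69329695,   0.        , 280.77721141],
       [  0.        , 408.69329695, 207.10570632],
       [  0.        ,   0.        ,   1.        ]]), 'T': array([[ 0.2684443 , -0.82068826,  0.50438917,  1.071804  ],
       [ 0.96324753,  0.23390171, -0.13207642, -0.12464407],
       [-0.00958393,  0.52130679,  0.85331552,  0.84552759],
       [ 0.        ,  0.        ,  0.        ,  1.        ]])} 0.004200680272108843
top {'K': array([[436.01040946,   0.        , 267.72275397],
       [  0.        , 436.01040946, 211.55825188],
       [  0.        ,   0.        ,   1.        ]]), 'T': array([[-0.01037736,  0.99566245, -0.09245864,  0.51185253],
       [-0.99990582, -0.01116296, -0.00798364,  0.0082482 ],
       [-0.00898113,  0.09236708,  0.99568452,  1.00053839],
       [ 0.        ,  0.        ,  0.        ,  1.        ]])} 0.0039115646258503405
{'time_s': 0.1, 'qpos': array([64.46100823, 18.43643551, -4.01570313, 83.16792778,  1.29432815,
       78.5436312 , -3.26175071]), 'joint_velocities': array([ 0.02282479, -0.01214019,  0.07069944, -0.17353421,  0.03383003,
        0.05877353,  0.0551044 ]), 'effort': array([-3.04339537e-04, -4.92572987e+01, -4.05975413e-01, -3.13398635e+01,
       -6.43715705e-02,  3.95003858e-02,  1.04766518e-04]), 'tool_pos': array([ 0.28817685, -0.58198919,  0.18975245]), 'tool_rot': array([-1.79897206e+02,  4.88885083e-03,  2.63468693e+01]), 'force': array([-0.02395748,  0.17851448, -0.53999132]), 'wrist_torque': array([ 0.01637263,  0.00303111, -0.01416644]), 'grasp_force': 0.0, 'grip_width': 0.08700034734394674}
```

View pics/top_big.png

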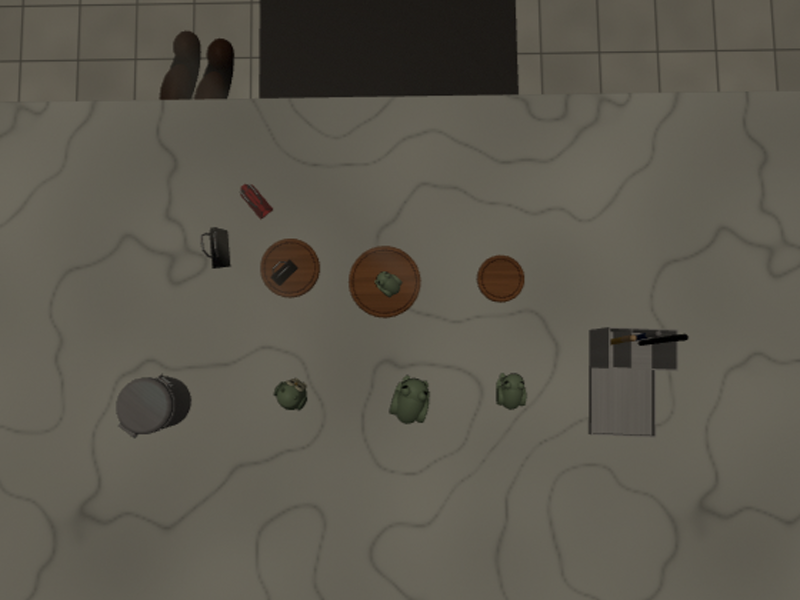

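View pics/scene_big.png

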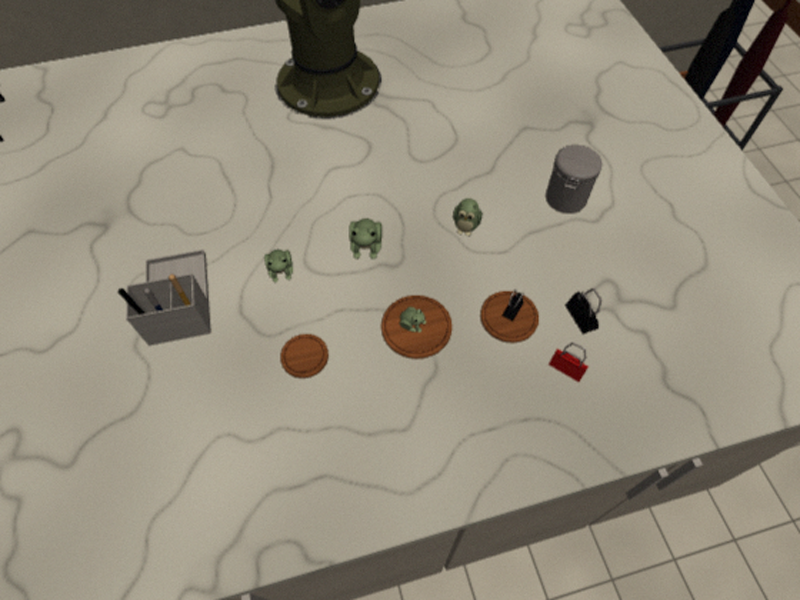

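The top view (800 px wide) shows +x up and +y left: the large frog at (410,400), medium frog (511,391), small frog on the large coaster (388,283), clip on the medium coaster (285,271), owl (291,393) and tray (622,402). The scene view agrees, and shows red and larger black decoy clips to the right. Next I measure with the depth images.

```bash
python3 - <<'E'
from h import *
R={}
for n in('top','scene'):
    im,P=cloud(n); hsv=cv2.cvtColor(im,cv2.COLOR_BGR2HSV)
    z=P[...,2]; m0=(P[...,0]>.3)&(P[...,0]<.9)&(abs(P[...,1])<.5)
    s=m0&(hsv[...,1]<70); print(n,'surface z',np.nanmedian(z[s]))
    wood=m0&(hsv[...,1]>120)&((hsv[...,0]<18))&(z<.03)
    k,l,st,_=cv2.connectedComponentsWithStats(wood.astype(np.uint8))
    for i in range(1,k):
        if st[i,4]>250:
            p=P[l==i]; (c,r)=cv2.minEnclosingCircle(p[:,:2].astype(np.float32)); print(' wood',st[i,4],np.round(c,4),round(r,4),'mid',np.round((p.min(0)+p.max(0))/2,4),'z',np.median(p[:,2]).round(4))
    up=m0&(z>.014)
    k,l,st,_=cv2.connectedComponentsWithStats(up.astype(np.uint8))
    for i in range(1,k):
        if st[i,4]>25:
            p=P[l==i]; r=cv2.minAreaRect(p[:,:2].astype(np.float32)); print(' up',st[i,4],st[i,:4],'mean',p.mean(0).round(4),'zmax',p[:,2].max().round(4),'rect',np.round(r[0],4),np.round(r[1],4),round(r[2],1))
im,P=cloud('top')
def crop(x,y,w=56,h=42):
    return cv2.resize(im[y-h//2:y+h//2,x-w//2:x+w//2],(400,300),interpolation=cv2.INTER_CUBIC)
g=np.vstack([np.hstack([crop(287,280),crop(358,274)]),np.hstack([crop(272,198),crop(199,190)])])
cv2.imwrite('pics/c1.png',np.clip(g*1.8,0,255).astype(np.uint8))
im,P=cloud('scene')
g=np.vstack([np.hstack([crop(256,166),crop(195,184)]),np.hstack([crop(290,224),crop(359,213)])])
cv2.imwrite('pics/c2.png',np.clip(g*1.5,0,255).astype(np.uint8))
E
```

```text
top surface z 0.0006327535803008488
 wood 1008 [0.6624 0.1647] 0.047 mid [0.6626 0.1645 0.0095] z 0.0093
 wood 1674 [0.6381 0.0134] 0.0574 mid [0.6379 0.0139 0.0142] z 0.0095
 wood 820 [ 0.6407 -0.1728] 0.0374 mid [ 0.6411 -0.1727  0.0086] z 0.0095
 up 199 [168 129  21  22] mean [0.7698 0.2192 0.0351] zmax 0.0651 rect [0.7724 0.221 ] [0.0543 0.0207] 42.2
 up 289 [140 159  19  28] mean [0.6932 0.2777 0.0362] zmax 0.0724 rect [0.6946 0.2804] [0.0598 0.0245] 4.2
 up 161 [190 182  18  17] mean [0.6528 0.1728 0.0303] zmax 0.0601 rect [0.6538 0.1743] [0.0204 0.04  ] 41.1
 up 227 [263 190  18  18] mean [0.6315 0.0074 0.0339] zmax 0.0464 rect [0.6331 0.0075] [0.0408 0.0323] 49.3
 up 1394 [414 229  68  32] mean [ 0.5277 -0.3594  0.0671] zmax 0.1524 rect [ 0.5217 -0.3609] [0.1023 0.0668] 87.2
 up 1673 [ 81 262  51  45] mean [0.4513 0.3529 0.0907] zmax 0.1075 rect [0.449  0.3613] [0.0835 0.0824] 8.9
 up 404 [347 262  21  25] mean [ 0.4615 -0.1794  0.0346] zmax 0.0502 rect [ 0.4614 -0.1813] [0.0431 0.0537] 88.2
 up 393 [191 265  24  22] mean [0.4623 0.156  0.0513] zmax 0.0694 rect [0.4613 0.1576
[... 669 characters left out ...]
ect [ 0.4523 -0.0274] [0.056  0.0632] 73.2
 up 264 [185 175  19  19] mean [ 0.4695 -0.1823  0.0345] zmax 0.0474 rect [ 0.4664 -0.1836] [0.0432 0.0464] 85.8
 up 2167 [ 83 192  63  48] mean [ 0.5309 -0.3612  0.0661] zmax 0.1511 rect [ 0.4958 -0.3605] [0.1011 0.1213] 86.9
 up 142 [352 203  14  22] mean [0.6561 0.1716 0.0309] zmax 0.0593 rect [0.6541 0.1728] [0.0184 0.0415] 43.1
 up 328 [398 202  23  30] mean [0.6959 0.2762 0.0352] zmax 0.0721 rect [0.6935 0.2793] [0.0613 0.0247] 3.8
 up 211 [279 215  18  18] mean [0.6365 0.0045 0.0331] zmax 0.0448 rect [0.6326 0.0067] [0.0399 0.0333] 49.7
 up 288 [385 240  27  25] mean [0.7727 0.2176 0.032 ] zmax 0.0637 rect [0.7709 0.22  ] [0.0526 0.0224] 37.4
```

View pics/c1.png

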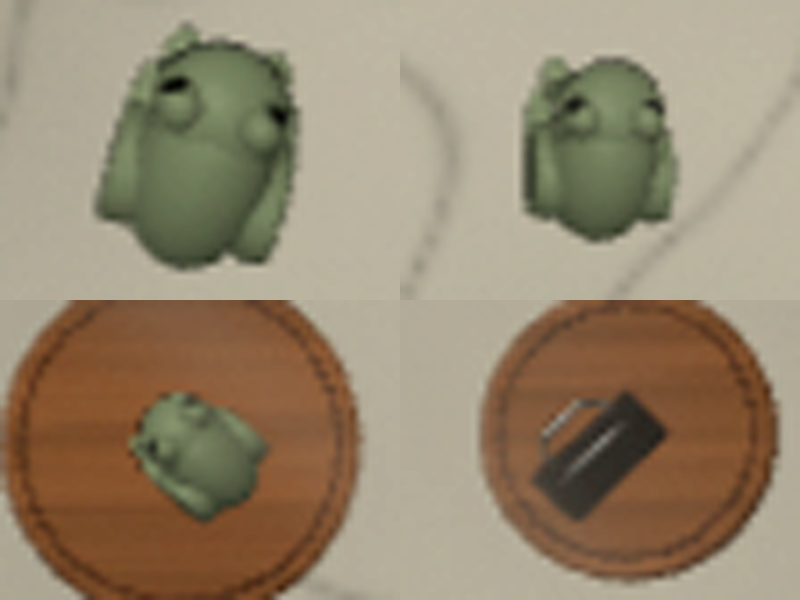

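View pics/c2.png

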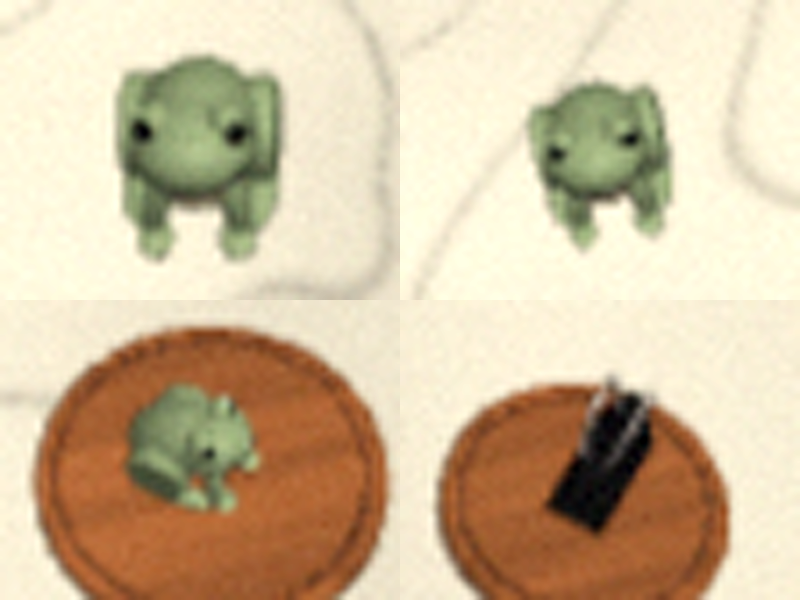

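The crops show large frog looking up and slightly right (yaw about −17°), medium nearly straight (about −2°), small looking up-left (about +49°), and the clip's long side at about 131°. Next come refined frog centres and the pen stand pose.

```bash
cat >> h.py <<'E'
def go(x,y,z,yaw):
    o=env.get_obs(); p=o['tool_pos']; a=o['tool_rot'][2]; c,s=np.cos(np.radians(a)),np.sin(np.radians(a))
    d=np.array([x,y,z])-p; t=(yaw-a+90)%180-90
    print('shift mm',np.round([1e3*(c*d[0]+s*d[1]),1e3*(s*d[0]-c*d[1]),-1e3*d[2]],1),'turn rad',round(-np.radians(t),3),'| t',round(o['time_s'],2),'pos',p.round(4),'rot',o['tool_rot'].round(2),'w',round(o['grip_width'],4),'f',o['force'].round(1))
E
python3 - <<'E'
from h import *
im,P=cloud('top'); g=cv2.cvtColor(im,cv2.COLOR_BGR2HSV)
im2,P2=cloud('scene'); g2=cv2.cvtColor(im2,cv2.COLOR_BGR2HSV)
green=lambda g:(g[...,0]>28)&(g[...,0]<85)&(g[...,1]>50)
for nm,cx,cy,zt in(('L',.45,-.025,.004),('M',.4625,-.182,.004),('S',.633,.0075,.013)):
  def pts(P,g,yel):
    m=(np.hypot(P[...,0]-cx,P[...,1]-cy)<.052)&(P[...,2]>zt)
    if nm=='S': m&=green(g)
    m=cv2.morphologyEx(m.astype(np.uint8),cv2.MORPH_OPEN,np.ones((2,2)))>0
    return P[m][:,:2].astype(np.float32)
  a,b=pts(P,g,0),pts(P2,g2,0)
  for q in(a,b,np.vstack([a,b])):
    r=cv2.minAreaRect(q); print(nm,len(q),np.round(r[0],4),np.round(r[1],4),round(r[2],1))
# pen stand
for n,Q in(('top',P),('scene',P2)):
  m=(Q[...,0]>.36)&(Q[...,0]<.62)&(Q[...,1]>-.45)&(Q[...,1]<-.27)
  for lo,hi in((.0085,.02),(.080,.096),(.0018,.0085)):
    q=Q[m&(Q[...,2]>lo)&(Q[...,2]<hi)]
    if len(q)<5: continue
    r=cv2.minAreaRect(q[:,:2].astype(np.float32)); print(n,lo,hi,len(q),'bbox',q.min(0).round(4),q.max(0).round(4),np.round(r[0],4),np.round(r[1],4),round(r[2],1))
go(.633,.0075,.12,49)
E
```

```text
L 700 [ 0.4479 -0.0272] [0.0479 0.0738] 58.3
L 502 [nan nan] [0. 0.] 0.0
L 1202 [ 0.4444 -0.0261] [0.0606 0.0786] 75.8
M 425 [ 0.4584 -0.1848] [0.05   0.0551] 89.3
M 324 [ 0.4559 -0.1831] [0.0277 0.0665] 49.1
M 749 [ 0.4606 -0.1849] [0.05   0.0594] 89.3
S 205 [0.6299 0.0058] [0.0383 0.0312] 54.2
S 178 [0.6336 0.0105] [0.0351 0.0319] 74.1
S 383 [0.6297 0.0088] [0.0312 0.0405] 48.3
top 0.0085 0.02 393 bbox [ 0.3903 -0.4108  0.0085] [ 0.556  -0.3044  0.02  ] [ 0.4725 -0.3585] [0.1029 0.1624] 87.3
top 0.08 0.096 295 bbox [ 0.4931 -0.4118  0.0801] [ 0.5567 -0.3097  0.0958] [ 0.5251 -0.3613] [0.1019 0.0599] 87.3
top 0.0018 0.0085 3077 bbox [ 0.3601 -0.4499  0.0018] [ 0.62   -0.2702  0.0085] [ 0.4901 -0.3601] [0.1797 0.2599] 90.0
scene 0.0085 0.02 341 bbox [ 0.3878 -0.4146  0.0085] [ 0.5567 -0.3062  0.02  ] [ 0.4719 -0.3603] [0.1019 0.1681] 87.6
scene 0.08 0.096 467 bbox [ 0.4908 -0.4128  0.08  ] [ 0.5573 -0.3109  0.0956] [ 0.5237 -0.362 ] [0.1011 0.064 ] 86.8
scene 0.0018 0.0085 1661 bbox [ 0.36   -0.4498  0.0018] [ 0.6197 -0.2703  0.0085] [ 0.4899 -0.36  ] [0.2596 0.1795] 0.0
shift mm [ 570.6 -375.2   69.8] turn rad -0.395 | t 0.1 pos [ 0.2882 -0.582   0.1898] rot [-179.9     0.     26.35] w 0.087 f [-0.   0.2 -0.5]
```

Emit:
{"api": "arm_command", "payload": {"series": [[[42, -27, 0], -0.08], [[84, -54, 0], -0.16], [[126, -81, 0], -0.24], [[168, -108, 0], -0.32], [[210, -135, 0], -0.395]], "grip": -1}}

```text
time_s: 0.6
tool_pos: [0.4172, -0.3663, 0.1904]
tool_rot: [-180.0, 0.0, 49.2]
force: [0.4, -0.5, 0.6]
grip_width: 0.0872
grasp_force: 0.0
```

```bash
python3 -c "
from h import *
go(.633,.007,.12,49.5)"
```

```text
shift mm [423.6 -80.9  70.4] turn rad -0.006 | t 0.6 pos [ 0.4172 -0.3663  0.1904] rot [-1.7998e+02  1.0000e-02  4.9150e+01] w 0.0872 f [ 0.4 -0.5  0.6]
```

Emit:
{"api": "arm_command", "payload": {"series": [[[46, -9, 0], 0], [[92, -18, 0], 0], [[138, -27, 0], 0], [[184, -36, 0], 0], [[230, -45, 10], -0.006]]}}

```text
time_s: 1.1
tool_pos: [0.5351, -0.1639, 0.1818]
tool_rot: [179.9, -0.0, 49.3]
force: [0.1, -0.4, 0.2]
grip_width: 0.0869
grasp_force: 0.0
```

Emit:
{"api": "arm_command", "payload": {"series": [[[46, -9, 15], 0], [[92, -17, 30], 0], [[138, -26, 45], 0], [[175, -33, 55], 0], [[194, -36, 60], 0]]}}

```text
time_s: 1.6
tool_pos: [0.6327, 0.0105, 0.1189]
tool_rot: [-179.8, -0.0, 49.6]
force: [-0.3, -0.0, -0.1]
grip_width: 0.0873
grasp_force: 0.0
```

```bash
python3 -c "
from h import *
go(.633,.007,.0195,49.5)"
```

```text
shift mm [-2.5  2.4 99.4] turn rad 0.002 | t 1.6 pos [0.6327 0.0105 0.1189] rot [-1.798e+02 -4.000e-02  4.961e+01] w 0.0873 f [-0.3 -0.  -0.1]
```

Emit:
{"api": "arm_command", "payload": {"series": [[[-3, 1, 30], 0], [[-6, 2.4, 60], 0], [[-6, 2.4, 80], 0], [[-6, 2.4, 95], 0], [[-6, 2.4, 99], 0]]}}

```text
time_s: 2.1
tool_pos: [0.6292, -0.0009, 0.0196]
tool_rot: [-179.8, 0.1, 49.3]
force: [1.3, -0.2, 0.2]
grip_width: 0.0871
grasp_force: 0.0
```

```bash
python3 -c "
from h import *
go(.633-.0035*.65,.007-.0035*.76,.0195,49.5)"
```

```text
shift mm [ 4.9 -2.3  0.1] turn rad -0.003 | t 2.1 pos [ 0.6292 -0.0009  0.0196] rot [-1.7984e+02  1.2000e-01  4.9330e+01] w 0.0871 f [ 1.3 -0.2  0.2]
```

Emit:
{"api": "arm_command", "payload": {"series": [[[4.5, -2, 0], 0], [[4.5, -2, 0], 0], [[4.5, -2, 0], 0], [[4.5, -2, 0], 0], [[4.5, -2, 0], 0]]}}

```text
time_s: 2.6
tool_pos: [0.6326, 0.0038, 0.0224]
tool_rot: [179.9, -0.0, 49.3]
force: [-0.7, -1.2, -1.0]
grip_width: 0.0874
grasp_force: 0.0
```

Emit:
{"api": "arm_command", "payload": {"series": [[[0, 0, 0], 0], [[0, 0, 0], 0], [[0, 0, 0], 0], [[0, 0, 0], 0], [[0, 0, 0], 0]], "grip": 1, "grip_force": 12}}

```text
time_s: 3.1
tool_pos: [0.6322, 0.0039, 0.0217]
tool_rot: [-180.0, 0.0, 49.3]
force: [0.6, 0.2, -0.4]
grip_width: 0.0549
grasp_force: 0.0
```

Emit:
{"api": "arm_command", "payload": {"series": [[[0, 0, 0], 0], [[0, 0, 0], 0], [[0, 0, 0], 0], [[0, 0, 0], 0], [[0, 0, 0], 0]]}}

```text
time_s: 3.6
tool_pos: [0.6322, 0.0039, 0.0217]
tool_rot: [180.0, 0.0, 49.3]
force: [0.3, 0.4, 0.5]
grip_width: 0.0149
grasp_force: 0.0
```

The opening passed 32 mm without contact, so I look before doing more.

```bash
python3 - <<'E'
from h import *
a,_,_=snap('top'); b,_,_=snap('scene')
c=lambda im,x,y:cv2.resize(im[y-50:y+50,x-33:x+33],(396,600),interpolation=cv2.INTER_CUBIC)
cv2.imwrite('pics/c3.png',np.clip(1.6*np.hstack([c(a,272,198),c(b,290,215)]),0,255).astype(np.uint8))
print(env.get_obs())
E
```

```text
{'time_s': 3.7, 'qpos': array([ 20.39458569,  26.60862331, -29.19355795,  95.44022085,
        14.36937774,  61.7029779 , -53.75268829]), 'joint_velocities': array([-0.07032936,  0.09578332,  0.00033207, -0.02059941, -0.01793226,
        0.00976813,  0.06262483]), 'effort': array([-1.22307105e-03, -4.92269826e+01, -6.58698902e+00, -2.72831744e+01,
       -5.43621881e-02, -3.80862749e-02, -2.72636271e-04]), 'tool_pos': array([0.63223277, 0.00390837, 0.02174101]), 'tool_rot': array([1.79995917e+02, 8.97788518e-06, 4.93210988e+01]), 'force': array([-0.02570063,  0.33041038, -0.72852807]), 'wrist_torque': array([ 0.01261789, -0.01818707,  0.01620482]), 'grasp_force': 0.0, 'grip_width': 0.006802909645802426}
```

View pics/c3.png

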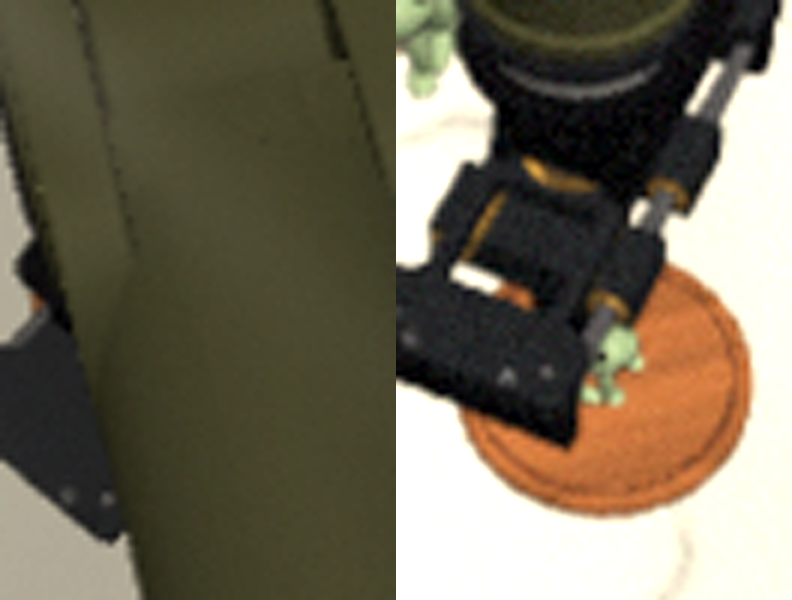

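The top view is blocked by the arm. In the scene crop the frog (right crop, about (610,365)) stands untouched to the right of the gripper's front plate. I'll check where the TCP projects.

```bash
python3 - <<'E'
from h import *
z=np.load('scene.npz'); im=np.clip(1.5*z['im'],0,255).astype(np.uint8); K,T=z['K'],z['T']
o=env.get_obs(); p=o['tool_pos']
im=im[120:270,180:380]; im=cv2.resize(im,(800,600),interpolation=cv2.INTER_CUBIC)
def pr(w):
    c=np.linalg.inv(T)@np.append(w,1); return ((K[0,0]*c[0]/-c[2]+K[0,2]-180)*4,(K[1,1]*-c[1]/-c[2]+K[1,2]-120)*4)
a=np.radians(49.3); ty=np.array([np.sin(a),-np.cos(a),0])
for w,col in((p,(0,0,255)),(p+[0,0,.15],(0,0,255)),(p+.05*ty,(255,0,0)),(p-.05*ty,(0,255,0)),(np.array([.633,.007,.026]),(255,0,255))):
    q=pr(w); print(np.round(q)); cv2.circle(im,tuple(int(v) for v in q),6,col,2)
cv2.imwrite('pics/c4.png',im)
im,P=cloud('scene')
m=(abs(P[...,0]-.63)<.12)&(abs(P[...,1])<.12)&(P[...,2]>.014)&(P[...,2]<.045)
k,l,st,_=cv2.connectedComponentsWithStats(m.astype(np.uint8))
for i in range(1,k):
    if st[i,4]>20: q=P[l==i]; print(st[i],q.min(0).round(3),q.max(0).round(3))
E
```

```text
[427. 415.]
[428. 269.]
[390. 486.]
[462. 348.]
[433. 412.]
[287 220  11  12  63] [0.636 0.001 0.014] [0.65  0.027 0.044]
```

View pics/c4.png

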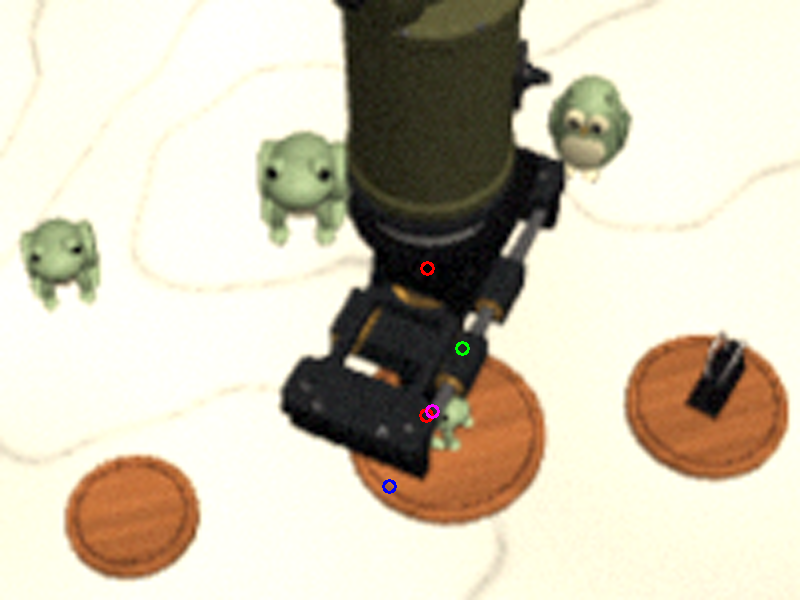

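```bash
python3 - <<'E'
from h import *
o=env.get_obs(); print({k:np.round(v,4) for k,v in o.items() if k in('time_s','tool_pos','tool_rot','grip_width','grasp_force')})
im,P=cloud('scene')
a=np.radians(49.3); x=np.array([np.cos(a),np.sin(a)]); y=np.array([np.sin(a),-np.cos(a)])
d=P[...,:2]-o['tool_pos'][:2]; X=d@x*1e3; Y=d@y*1e3; Z=P[...,2]*1e3
m=(abs(X)<90)&(abs(Y)<130)&(Z>14)&(Z<300)
for lo in(14,30,45,60,75,90,110,130,160,200):
    q=m&(Z>=lo)&(Z<lo+15); 
    if q.sum()>3: print(lo,q.sum(),'X',X[q].min().round(),X[q].max().round(),'Y',Y[q].min().round(),Y[q].max().round())
for yy in range(-110,111,20):
    q=m&(abs(Y-yy)<10)
    if q.sum()>3: print('Y',yy,'minZ',Z[q].min().round(),'X',X[q].min().round(),X[q].max().round(),'maxZ',Z[q].max().round())
E
```

```text
{'time_s': np.float64(3.7), 'tool_pos': array([0.6322, 0.0039, 0.0217]), 'tool_rot': array([179.9959,   0.    ,  49.3211]), 'grasp_force': np.float64(0.0), 'grip_width': np.float64(0.0068)}
14 20 X 6.0 61.0 Y -10.0 13.0
30 44 X 10.0 22.0 Y -11.0 10.0
60 5 X -9.0 7.0 Y 14.0 15.0
75 9 X -11.0 10.0 Y 15.0 18.0
110 9 X -29.0 36.0 Y -84.0 87.0
130 313 X -38.0 38.0 Y -84.0 88.0
160 1005 X -38.0 37.0 Y -95.0 96.0
200 8 X 18.0 37.0 Y -21.0 18.0
Y -90 minZ 125.0 X 11.0 37.0 maxZ 169.0
Y -70 minZ 123.0 X 19.0 37.0 maxZ 169.0
Y -50 minZ 136.0 X 24.0 36.0 maxZ 226.0
Y -30 minZ 132.0 X 22.0 37.0 maxZ 226.0
Y -10 minZ 15.0 X 11.0 61.0 maxZ 299.0
Y 10 minZ 14.0 X -38.0 38.0 maxZ 300.0
Y 30 minZ 127.0 X -38.0 38.0 maxZ 300.0
Y 50 minZ 138.0 X -37.0 33.0 maxZ 170.0
Y 70 minZ 157.0 X -38.0 37.0 maxZ 171.0
Y 90 minZ 123.0 X -37.0 37.0 maxZ 170.0
```

The depth data put the gripper body's underside at z≈123 mm, while the reported TCP implies 84 mm. So the fingers really closed about 39 mm higher, above the frog. I raise and turn the tool to measure the fingertips.

Emit:
{"api": "arm_command", "payload": {"series": [[[0, 0, -30], 0], [[0, 0, -70], 0.14], [[0, 0, -110], 0.28], [[0, 0, -150], 0.42], [[0, 0, -190], 0.56]], "grip": -1}}

```text
time_s: 4.2
tool_pos: [0.632, 0.004, 0.2135]
tool_rot: [180.0, -0.0, 16.9]
force: [0.2, -0.5, -0.1]
grip_width: 0.0389
grasp_force: 0.0
```

Emit:
{"api": "arm_command", "payload": {"series": [[[0, 0, 0], 0.14], [[0, 0, 0], 0.28], [[0, 0, 0], 0.3], [[0, 0, 0], 0.3], [[0, 0, 0], 0.3]]}}

```text
time_s: 4.7
tool_pos: [0.632, 0.004, 0.2113]
tool_rot: [-180.0, 0.0, 0.2]
force: [-0.0, -0.5, -0.1]
grip_width: 0.0792
grasp_force: 0.0
```

```bash
python3 - <<'E'
from h import *
a,_,_=snap('scene')
o=env.get_obs(); print({k:np.round(v,4) for k,v in o.items() if k in('time_s','tool_pos','tool_rot','grip_width','qpos')})
im,P=cloud('scene')
X,Y,Z=[(P[...,i]-o['tool_pos'][i])*1e3 for i in range(3)]
m=(abs(X)<60)&(abs(Y)<120)&(Z>-60)&(Z<160)
for lo in range(-60,160,8):
    q=m&(Z>=lo)&(Z<lo+8)
    if q.sum()>3: print(lo,q.sum(),'X',X[q].min().round(),X[q].max().round(),'Y',np.percentile(Y[q],[0,25,75,100]).round())
v,u=np.where(m); print(u.min(),u.max(),v.min(),v.max())
c=a[max(0,v.max()-110):v.max()+40,u.min()-20:u.min()+180]
cv2.imwrite('pics/c5.png',np.clip(1.8*cv2.resize(c,(800,600),interpolation=cv2.INTER_CUBIC),0,255).astype(np.uint8))
E
```

```text
{'time_s': np.float64(4.75), 'qpos': array([ 16.16  ,  17.3124, -23.7619,  83.461 ,   6.9702,  80.7283,
       -97.6125]), 'tool_pos': array([0.632 , 0.004 , 0.2113]), 'tool_rot': array([-1.799969e+02,  4.410000e-02,  1.588000e-01]), 'grip_width': np.float64(0.0821)}
28 20 X -10.0 11.0 Y [-49. -43.  41.  47.]
36 43 X -11.0 12.0 Y [-49. -45.  40.  48.]
44 38 X -11.0 12.0 Y [-49. -44.  42.  48.]
52 39 X -7.0 12.0 Y [-49. -41.  42.  47.]
60 45 X -9.0 11.0 Y [-51. -45.  42.  51.]
68 32 X 2.0 12.0 Y [-52.  39.  48.  54.]
76 38 X -10.0 12.0 Y [39. 40. 46. 51.]
84 12 X -10.0 11.0 Y [42. 44. 45. 49.]
92 9 X -6.0 7.0 Y [44. 44. 44. 45.]
100 41 X 1.0 38.0 Y [-87. -65.  79.  85.]
108 185 X -27.0 39.0 Y [-87. -58.  58.  86.]
116 500 X -32.0 39.0 Y [-87. -38.  35.  87.]
124 567 X -27.0 40.0 Y [-93. -57.  52.  92.]
132 361 X -30.0 38.0 Y [-95. -53.  29.  93.]
140 1919 X -38.0 38.0 Y [-95. -75.  71.  94.]
148 194 X -22.0 27.0 Y [-18.  -8.  31.  49.]
156 76 X -17.0 27.0 Y [-17.  -8.  31.  49.]
226 349 96 175
```

View pics/c5.png

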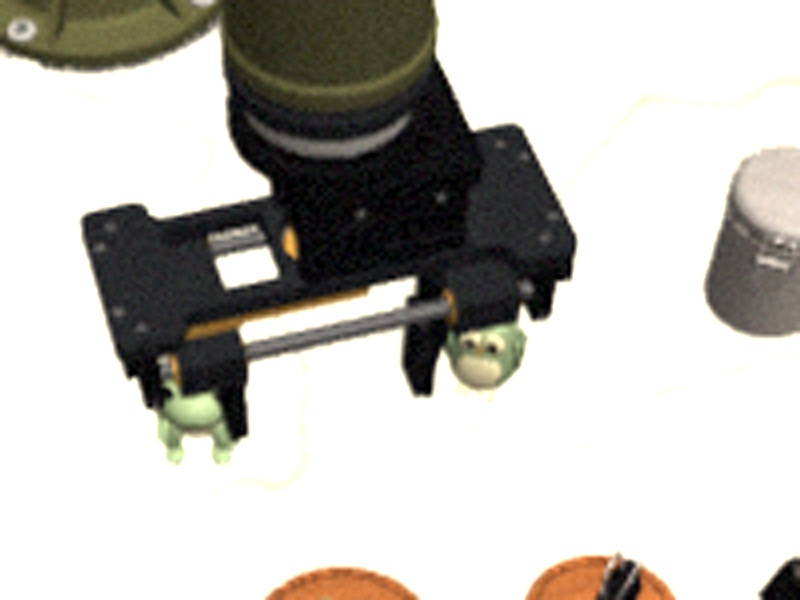

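The open fingers' tips lie about 30 mm above the reported TCP, not 8 mm below it, so heights need a −38.5 mm correction. Plan-view alignment (±95, ±38 mm) is right. I return to the small frog.

```bash
sed -i 's/^def go(x,y,z,yaw):/def go(x,y,tip,yaw):  # tip = wanted fingertip height\n    z=tip-.0305/' h.py; python3 -c "
from h import *
go(.6307,.0043,.0125,49.5)"
```

```text
shift mm [ -1.3  -0.3 229.3] turn rad -0.861 | t 4.75 pos [0.632  0.004  0.2113] rot [-1.8e+02  4.0e-02  1.6e-01] w 0.0821 f [ 0.5  0.1 -0.2]
```

Emit:
{"api": "arm_command", "payload": {"series": [[[0, 0, 0], -0.14], [[-1, 0, 25], -0.28], [[-1.3, 0, 60], -0.42], [[-1.3, -0.3, 95], -0.56], [[-1.3, -0.3, 130], -0.7]]}}

```text
time_s: 5.25
tool_pos: [0.6309, 0.0042, 0.0805]
tool_rot: [180.0, -0.0, 40.6]
force: [0.1, 0.6, -0.3]
grip_width: 0.0871
grasp_force: 0.0
```

Emit:
{"api": "arm_command", "payload": {"series": [[[0, 0, 20], -0.14], [[0, 0, 38], -0.16], [[0, 0, 45], -0.16], [[0, 0, 45], -0.16], [[0, 0, 45], -0.16]]}}

```text
time_s: 5.75
tool_pos: [0.6316, 0.0043, 0.0376]
tool_rot: [179.9, -0.0, 49.3]
force: [-0.1, 0.3, 0.6]
grip_width: 0.0869
grasp_force: 0.0
```

```bash
python3 -c "
from h import *
go(.6307,.0043,.0125,49.5)"
```

```text
shift mm [-0.6 -0.7 55.6] turn rad -0.003 | t 5.75 pos [0.6316 0.0043 0.0376] rot [ 1.7994e+02 -5.0000e-02  4.9310e+01] w 0.0869 f [-0.1  0.3  0.6]
```

Emit:
{"api": "arm_command", "payload": {"series": [[[-0.6, -0.7, 20], 0], [[-0.6, -0.7, 38], 0], [[-0.6, -0.7, 48], 0], [[-0.6, -0.7, 53], 0], [[-0.6, -0.7, 55], 0]]}}

```text
time_s: 6.25
tool_pos: [0.6304, 0.0043, -0.0179]
tool_rot: [180.0, -0.0, 49.3]
force: [-0.0, -0.5, 0.0]
grip_width: 0.0866
grasp_force: 0.0
```

Emit:
{"api": "arm_command", "payload": {"series": [[[0, 0, 0], 0], [[0, 0, 0], 0], [[0, 0, 0], 0], [[0, 0, 0], 0], [[0, 0, 0], 0]], "grip": 1, "grip_force": 10}}

```text
time_s: 6.75
tool_pos: [0.6302, 0.0041, -0.018]
tool_rot: [180.0, -0.0, 49.3]
force: [-0.8, 0.1, 0.8]
grip_width: 0.0551
grasp_force: 0.0
```

Emit:
{"api": "arm_command", "payload": {"series": [[[0, 0, 0], 0], [[0, 0, 0], 0], [[0, 0, 0], 0], [[0, 0, 0], 0], [[0, 0, 0], 0]]}}

```text
time_s: 7.25
tool_pos: [0.63, 0.0042, -0.0183]
tool_rot: [180.0, 0.0, 49.3]
force: [0.1, -0.8, 0.1]
grip_width: 0.0325
grasp_force: 10.0
```

```bash
python3 -c "
from h import *
go(.6405,-.1727,.09,0)"
```

```text
shift mm [-127.3  123.3  -77.8] turn rad 0.861 | t 7.25 pos [ 0.63    0.0042 -0.0183] rot [1.800e+02 1.000e-02 4.932e+01] w 0.0325 f [ 0.1 -0.8  0.1]
```

Emit:
{"api": "arm_command", "payload": {"series": [[[0, 0, -6], 0], [[0, 0, -20], 0], [[0, 0, -45], 0], [[0, 0, -65], 0], [[0, 0, -78], 0]]}}

```text
time_s: 7.75
tool_pos: [0.6314, 0.0044, 0.0628]
tool_rot: [179.8, -0.1, 49.3]
force: [0.1, -0.3, -0.3]
grip_width: 0.032
grasp_force: 10.0
```

Emit:
{"api": "arm_command", "payload": {"series": [[[-15, 14, 0], 0.13], [[-42, 40, 0], 0.26], [[-75, 71, 0], 0.39], [[-108, 102, 0], 0.53], [[-125, 115, 0], 0.66]]}}

```text
time_s: 8.25
tool_pos: [0.6351, -0.1723, 0.0602]
tool_rot: [179.8, 0.0, 10.9]
force: [0.8, -0.1, 0.2]
grip_width: 0.0324
grasp_force: 10.0
```

Emit:
{"api": "arm_command", "payload": {"series": [[[0, 0, 0], 0.1], [[0, 0, 0], 0.2], [[0, 0, 0], 0.2], [[0, 0, 0], 0.2], [[0, 0, 0], 0.2]]}}

```text
time_s: 8.75
tool_pos: [0.6358, -0.1652, 0.06]
tool_rot: [-180.0, -0.0, 0.2]
force: [0.0, 0.6, 0.1]
grip_width: 0.0319
grasp_force: 10.0
```

```bash
python3 -c "
from h import *
snap('scene')
im,P=cloud('scene'); p=env.get_obs()['tool_pos']
go(.6365,-.1727,.0125,0)
g=cv2.cvtColor(im,cv2.COLOR_BGR2HSV)
m=(g[...,0]>28)&(g[...,0]<85)&(g[...,1]>50)&(abs(P[...,0]-p[0])<.06)&(abs(P[...,1]-p[1])<.05)
q=P[m]; print(len(q),np.percentile(q,[1,50,99],axis=0).round(4))
"
```

```text
shift mm [ 0.7  7.5 77.9] turn rad 0.003 | t 8.8 pos [ 0.6358 -0.1652  0.0599] rot [ 1.8e+02 -0.0e+00  1.5e-01] w 0.0325 f [-0.7 -0.5  0.2]
3810 [[ 0.5784 -0.207   0.0993]
 [ 0.6603 -0.1639  0.4732]
 [ 0.6825 -0.1184  0.5293]]
```

Emit:
{"api": "arm_command", "payload": {"series": [[[0.7, 7.5, 15], 0], [[0.7, 7.5, 40], 0], [[0.7, 7.5, 60], 0], [[0.7, 7.5, 70], 0], [[0.7, 7.5, 73], 0]]}}

```text
time_s: 9.3
tool_pos: [0.6349, -0.1731, -0.0155]
tool_rot: [-180.0, 0.2, 0.0]
force: [0.6, 0.1, -0.6]
grip_width: 0.0324
grasp_force: 10.0
```

```bash
python3 -c "
from h import *
snap('scene')
im,P=cloud('scene'); p=env.get_obs()['tool_pos']
go(.6365,-.1727,.0125,0)
g=cv2.cvtColor(im,cv2.COLOR_BGR2HSV)
m=(g[...,0]>28)&(g[...,0]<85)&(g[...,1]>50)&(abs(P[...,0]-p[0])<.06)&(abs(P[...,1]-p[1])<.05)&(P[...,2]<.08)
q=P[m]; print(len(q),np.percentile(q,[1,50,99],axis=0).round(4))
"
```

```text
shift mm [ 0.9 -0.4  3.2] turn rad 0.001 | t 9.35 pos [ 0.6356 -0.1731 -0.0148] rot [-1.7997e+02  1.1000e-01  5.0000e-02] w 0.0323 f [-0.8  0.  -1.6]
172 [[ 0.6341 -0.1903  0.0152]
 [ 0.6468 -0.1716  0.0393]
 [ 0.6586 -0.1538  0.0468]]
```

Emit:
{"api": "arm_command", "payload": {"series": [[[2, 0, 0], 0], [[2, 0, 1], 0], [[2, 0, 2], 0], [[2, 0, 2.8], 0], [[2, 0, 3.2], 0]]}}

```text
time_s: 9.85
tool_pos: [0.6385, -0.1731, -0.0162]
tool_rot: [180.0, -0.0, 0.1]
force: [-0.8, -0.8, -0.6]
grip_width: 0.0323
grasp_force: 10.0
```

Emit:
{"api": "arm_command", "payload": {"series": [[[0, 0, 0.3], 0], [[0, 0, 0.3], 0], [[0, 0, 0.3], 0], [[0, 0, 0.3], 0], [[0, 0, 0.3], 0]]}}

```text
time_s: 10.35
tool_pos: [0.6384, -0.173, -0.0167]
tool_rot: [180.0, -0.0, 0.0]
force: [-0.4, -0.3, -0.5]
grip_width: 0.0323
grasp_force: 10.0
```

Emit:
{"api": "arm_command", "payload": {"series": [[[0, 0, 0.3], 0], [[0, 0, 0.6], 0], [[0, 0, 0.9], 0], [[0, 0, 1.2], 0], [[0, 0, 1.2], 0]]}}

```text
time_s: 10.85
tool_pos: [0.6384, -0.1731, -0.018]
tool_rot: [180.0, 0.0, 0.0]
force: [-0.3, 0.1, -0.3]
grip_width: 0.0321
grasp_force: 10.0
```

Emit:
{"api": "arm_command", "payload": {"series": [[[0, 0, 0], 0], [[0, 0, 0], 0], [[0, 0, 0.3], 0], [[0, 0, 0.3], 0], [[0, 0, 0.3], 0]]}}

```text
time_s: 11.35
tool_pos: [0.6384, -0.1731, -0.0183]
tool_rot: [180.0, 0.0, 0.0]
force: [0.3, 0.4, -0.3]
grip_width: 0.0323
grasp_force: 10.0
```

Emit:
{"api": "arm_command", "payload": {"series": [[[0, 0, 0.3], 0], [[0, 0, 0.3], 0], [[0, 0, 0.3], 0], [[0, 0, 0.3], 0], [[0, 0, 0.3], 0]]}}

```text
time_s: 11.85
tool_pos: [0.6384, -0.1731, -0.0183]
tool_rot: [180.0, 0.0, 0.0]
force: [-1.4, 0.0, 3.8]
grip_width: 0.0326
grasp_force: 10.0
```

Emit:
{"api": "arm_command", "payload": {"series": [[[0, 0, 0], 0], [[0, 0, 0], 0], [[0, 0, 0], 0], [[0, 0, 0], 0], [[0, 0, 0], 0]], "grip": -0.2}}

```text
time_s: 12.35
tool_pos: [0.6384, -0.1731, -0.0187]
tool_rot: [180.0, 0.0, 0.0]
force: [-0.7, 0.3, -0.1]
grip_width: 0.0514
grasp_force: 0.0
```

Emit:
{"api": "arm_command", "payload": {"series": [[[0, 0, -10], 0], [[0, 0, -30], 0], [[0, 0, -60], 0], [[0, 0, -95], 0], [[0, 0, -130], 0]]}}

```text
time_s: 12.85
tool_pos: [0.6383, -0.173, 0.1134]
tool_rot: [180.0, -0.0, 0.1]
force: [0.7, -0.5, -0.3]
grip_width: 0.0522
grasp_force: 0.0
```

```bash
python3 -c "
from h import *
go(.4445,-.025,.09,-17)
"
```

```text
shift mm [-193.7 -148.1   53.9] turn rad 0.298 | t 12.85 pos [ 0.6383 -0.173   0.1134] rot [ 1.7999e+02 -2.0000e-02  5.0000e-02] w 0.0522 f [ 0.7 -0.5 -0.3]
```

Emit:
{"api": "arm_command", "payload": {"series": [[[-38, -29, 0], 0.08], [[-77, -59, 0], 0.16], [[-116, -88, 0], 0.24], [[-155, -118, 0], 0.3], [[-180, -138, 10], 0.3]], "grip": -1}}

```text
time_s: 13.35
tool_pos: [0.457, -0.0333, 0.1031]
tool_rot: [180.0, -0.2, -17.1]
force: [0.9, 0.6, 0.4]
grip_width: 0.0831
grasp_force: 0.0
```

Emit:
{"api": "arm_command", "payload": {"series": [[[-13, -11, 10], 0], [[-13, -11, 20], 0], [[-13, -11, 30], 0], [[-13, -11, 35], 0], [[-13, -11, 35], 0]]}}

```text
time_s: 13.85
tool_pos: [0.449, -0.0216, 0.0656]
tool_rot: [180.0, 0.1, -17.2]
force: [0.5, -0.4, 0.4]
grip_width: 0.0869
grasp_force: 0.0
```

```bash
python3 -c "
from h import *
go(.4443,-.0242,.006,-17.2)
snap('scene'); snap('top')
im,P=cloud('scene')
g=cv2.cvtColor(im,cv2.COLOR_BGR2HSV)
G=(g[...,0]>28)&(g[...,0]<85)&(g[...,1]>50)
for n in('scene','top'):
  im,P=cloud(n)
  m=(abs(P[...,0]-.6405)<.04)&(abs(P[...,1]+.1727)<.04)&(P[...,2]<.06)&(P[...,2]>.014)
  q=P[m]
  if len(q)>9: print(n,len(q),np.percentile(q,[0,50,100],axis=0).round(4),[np.round(v,4) for v in cv2.minAreaRect(q[:,:2].astype(np.float32))])
"
```

```text
shift mm [-3.8  3.9 90.1] turn rad -0.0 | t 13.85 pos [ 0.449  -0.0216  0.0656] rot [ 1.800e+02  1.000e-01 -1.722e+01] w 0.0869 f [ 0.5 -0.4  0.4]
scene 207 [[ 0.6243 -0.1903  0.014 ]
 [ 0.6488 -0.1727  0.0358]
 [ 0.6627 -0.1576  0.0448]] [array([ 0.6434, -0.1733]), array([0.0386, 0.0323]), np.float64(3.5505)]
top 238 [[ 0.6209 -0.1949  0.0141]
 [ 0.6412 -0.1706  0.0344]
 [ 0.6639 -0.1564  0.0461]] [array([ 0.6436, -0.1732]), array([0.0342, 0.0453]), np.float64(77.1145)]
```

Emit:
{"api": "arm_command", "payload": {"series": [[[-3.8, 3.9, 20], 0], [[-3.8, 3.9, 45], 0], [[-3.8, 3.9, 68], 0], [[-3.8, 3.9, 80], 0], [[-3.8, 3.9, 85], 0]]}}

```text
time_s: 14.45
tool_pos: [0.4439, -0.0235, -0.0194]
tool_rot: [180.0, 0.1, -17.2]
force: [0.2, 0.6, 0.2]
grip_width: 0.0868
grasp_force: 0.0
```

Emit:
{"api": "arm_command", "payload": {"series": [[[0, 0, 2], 0], [[0, 0, 4], 0], [[0, 0, 4], 0], [[0, 0, 4], 0], [[0, 0, 4], 0]]}}

```text
time_s: 14.95
tool_pos: [0.4448, -0.0235, -0.0221]
tool_rot: [180.0, -0.1, -17.1]
force: [0.8, 0.4, 0.7]
grip_width: 0.087
grasp_force: 0.0
```

```bash
python3 -c "
from h import *
go(.4443,-.0242,.006,-17.2)"
```

```text
shift mm [-0.3  0.8  2.4] turn rad 0.001 | t 14.95 pos [ 0.4448 -0.0235 -0.0221] rot [ 1.800e+02 -6.000e-02 -1.714e+01] w 0.087 f [0.8 0.4 0.7]
```

Emit:
{"api": "arm_command", "payload": {"series": [[[0, 0.8, 1.5], 0], [[0, 0.8, 1.5], 0], [[0, 0.8, 1.5], 0], [[0, 0.8, 1.5], 0], [[0, 0.8, 1.5], 0]], "grip": 1, "grip_force": 20}}

```text
time_s: 15.45
tool_pos: [0.4441, -0.0242, -0.024]
tool_rot: [180.0, -0.0, -17.1]
force: [-0.5, 0.5, 0.0]
grip_width: 0.0561
grasp_force: 20.0
```

Emit:
{"api": "arm_command", "payload": {"series": [[[0, 0, 0], 0], [[0, 0, 0], 0], [[0, 0, 0], 0], [[0, 0, 0], 0], [[0, 0, 0], 0]]}}

```text
time_s: 15.95
tool_pos: [0.4441, -0.0242, -0.0241]
tool_rot: [180.0, -0.0, -17.1]
force: [-0.2, 0.7, -0.0]
grip_width: 0.056
grasp_force: 20.0
```

```bash
python3 -c "
from h import *
go(.632,.0140,.09,0)"
```

```text
shift mm [168.3 -91.9 -83.6] turn rad -0.299 | t 15.95 pos [ 0.4441 -0.0242 -0.0241] rot [180.    -0.   -17.14] w 0.056 f [-0.2  0.7 -0. ]
```

Emit:
{"api": "arm_command", "payload": {"series": [[[0, 0, -5], 0], [[0, 0, -18], 0], [[0, 0, -40], 0], [[0, 0, -58], 0], [[0, 0, -65], 0]]}}

```text
time_s: 16.45
tool_pos: [0.4457, -0.0243, 0.0435]
tool_rot: [-180.0, -0.2, -17.1]
force: [0.3, -0.6, -2.0]
grip_width: 0.0558
grasp_force: 20.0
```

Emit:
{"api": "arm_command", "payload": {"series": [[[20, -11, 0], -0.07], [[58, -32, 0], -0.14], [[100, -55, 0], -0.21], [[142, -78, 0], -0.28], [[168, -92, 0], -0.3]]}}

```text
time_s: 16.95
tool_pos: [0.6346, 0.015, 0.0408]
tool_rot: [-179.9, -0.1, 0.2]
force: [0.1, -0.1, -1.3]
grip_width: 0.0554
grasp_force: 20.0
```

Emit:
{"api": "arm_command", "payload": {"series": [[[0, 0, 5], 0], [[0, 0, 15], 0], [[0, 0, 27], 0], [[0, 0, 35], 0], [[0, 0, 39], 0]]}}

```text
time_s: 17.45
tool_pos: [0.6299, 0.0136, 0.0004]
tool_rot: [180.0, 0.1, 0.0]
force: [-0.8, -0.2, -1.8]
grip_width: 0.0561
grasp_force: 20.0
```

Emit:
{"api": "arm_command", "payload": {"series": [[[0, 0, 4], 0], [[0, 0, 7], 0], [[0, 0, 9], 0], [[0, 0, 9], 0], [[0, 0, 9], 0]]}}

```text
time_s: 17.95
tool_pos: [0.632, 0.0142, -0.0068]
tool_rot: [180.0, -0.0, 0.0]
force: [0.3, -0.6, -1.2]
grip_width: 0.0556
grasp_force: 20.0
```

```bash
python3 -c "
from h import *
go(.632,.0140,.0154,0)
snap('scene')
im,P=cloud('scene'); p=env.get_obs()['tool_pos']
g=cv2.cvtColor(im,cv2.COLOR_BGR2HSV)
m=(g[...,0]>28)&(g[...,0]<85)&(g[...,1]>50)&(abs(P[...,0]-p[0])<.06)&(abs(P[...,1]-p[1])<.06)&(P[...,2]<.075)
q=P[m]; print(len(q),np.percentile(q,[0,1,50,99,100],axis=0).round(4))
"
```

```text
shift mm [-0.   0.2  8.3] turn rad 0.001 | t 17.95 pos [ 0.632   0.0142 -0.0068] rot [ 1.8e+02 -3.0e-02  5.0e-02] w 0.0556 f [ 0.3 -0.6 -1.2]
421 [[ 0.6152 -0.0145  0.0211]
 [ 0.6182 -0.0127  0.0224]
 [ 0.6554  0.0097  0.0625]
 [ 0.6703  0.0454  0.0747]
 [ 0.6713  0.0504  0.075 ]]
```

Emit:
{"api": "arm_command", "payload": {"series": [[[1.5, 0, 2], 0], [[1.5, 0, 4], 0], [[1.5, 0, 6], 0], [[1.5, 0, 7], 0], [[1.5, 0, 7.6], 0]]}}

```text
time_s: 18.5
tool_pos: [0.6331, 0.0142, -0.0149]
tool_rot: [180.0, 0.0, 0.0]
force: [0.7, 0.2, -1.6]
grip_width: 0.0559
grasp_force: 20.0
```

Emit:
{"api": "arm_command", "payload": {"series": [[[0, 0, 0.2], 0], [[0, 0, 0.4], 0], [[0, 0, 0.6], 0], [[0, 0, 0.8], 0], [[0, 0, 0.8], 0]]}}

```text
time_s: 19.0
tool_pos: [0.6333, 0.0142, -0.015]
tool_rot: [180.0, -0.0, 0.0]
force: [-1.9, -0.8, 2.6]
grip_width: 0.0556
grasp_force: 20.0
```

Contact (2.6 N). Release and rise.

Emit:
{"api": "arm_command", "payload": {"series": [[[0, 0, 0], 0], [[0, 0, 0], 0], [[0, 0, 0], 0], [[0, 0, 0], 0], [[0, 0, 0], 0]], "grip": -0.8}}

```text
time_s: 19.5
tool_pos: [0.6333, 0.0141, -0.0155]
tool_rot: [180.0, -0.0, 0.0]
force: [1.2, 0.0, -0.2]
grip_width: 0.0773
grasp_force: 0.0
```

Emit:
{"api": "arm_command", "payload": {"series": [[[0, 0, -8], 0], [[0, 0, -25], 0], [[0, 0, -55], 0], [[0, 0, -90], 0], [[0, 0, -110], 0]]}}

```text
time_s: 20.0
tool_pos: [0.6353, 0.0146, 0.0995]
tool_rot: [180.0, -0.3, 0.1]
force: [0.5, 0.0, -0.7]
grip_width: 0.0783
grasp_force: 0.0
```

```bash
python3 -c "
from h import *
go(.6545,.1735,.09,42)"
```

```text
shift mm [  19.3 -158.9   40. ] turn rad -0.732 | t 20.0 pos [0.6353 0.0146 0.0995] rot [ 1.8e+02 -3.3e-01  6.0e-02] w 0.0783 f [ 0.5  0.  -0.7]
```

Emit:
{"api": "arm_command", "payload": {"series": [[[4, -32, 0], -0.145], [[8, -72, 0], -0.29], [[13, -112, 0], -0.435], [[17, -145, 0], -0.58], [[19, -159, 10], -0.725]], "grip": -1}}

```text
time_s: 20.5
tool_pos: [0.653, 0.1794, 0.0883]
tool_rot: [180.0, -0.4, 42.2]
force: [0.2, 0.2, 0.3]
grip_width: 0.0866
grasp_force: 0.0
```

Emit:
{"api": "arm_command", "payload": {"series": [[[0, 0, 15], 0], [[0, 0, 28], 0], [[0, 0, 30], 0], [[0, 0, 30], 0], [[0, 0, 30], 0]]}}

```text
time_s: 21.0
tool_pos: [0.6527, 0.1719, 0.055]
tool_rot: [180.0, -0.0, 41.4]
force: [1.4, -0.8, -0.2]
grip_width: 0.087
grasp_force: 0.0
```

```bash
python3 -c "
from h import *
go(.6545,.1735,.013,42)"
```

```text
shift mm [ 2.5  0.  72.5] turn rad -0.01 | t 21.0 pos [0.6527 0.1719 0.055 ] rot [ 1.7995e+02 -1.0000e-02  4.1440e+01] w 0.087 f [ 1.4 -0.8 -0.2]
```

Emit:
{"api": "arm_command", "payload": {"series": [[[2, 0, 20], -0.01], [[2, 0, 45], -0.01], [[2, 0, 62], -0.01], [[2, 0, 69], -0.01], [[2, 0, 72], -0.01]]}}

```text
time_s: 21.5
tool_pos: [0.6534, 0.1742, -0.018]
tool_rot: [-180.0, 0.0, 42.1]
force: [0.9, 0.0, -0.3]
grip_width: 0.0869
grasp_force: 0.0
```

Emit:
{"api": "arm_command", "payload": {"series": [[[0, 0, 0], 0], [[0, 0, 0], 0], [[0, 0, 0], 0], [[0, 0, 0], 0], [[0, 0, 0], 0]], "grip": 1, "grip_force": 12}}

```text
time_s: 22.0
tool_pos: [0.6539, 0.1746, -0.017]
tool_rot: [180.0, -0.0, 42.2]
force: [1.3, 0.1, -0.5]
grip_width: 0.0548
grasp_force: 0.0
```

Emit:
{"api": "arm_command", "payload": {"series": [[[0, 0, 0], 0], [[0, 0, 0], 0], [[0, 0, 0], 0], [[0, 0, 0], 0], [[0, 0, 0], 0]]}}

```text
time_s: 22.5
tool_pos: [0.6537, 0.1745, -0.0174]
tool_rot: [180.0, 0.0, 42.2]
force: [0.2, -1.1, 0.8]
grip_width: 0.041
grasp_force: 12.0
```

```bash
python3 -c "
from h import *
go(.435,-.10,.13,-3)"
```

```text
shift mm [-346.3   56.7 -116.9] turn rad 0.788 | t 22.5 pos [ 0.6537  0.1745 -0.0174] rot [179.99   0.    42.16] w 0.041 f [ 0.2 -1.1  0.8]
```

Emit:
{"api": "arm_command", "payload": {"series": [[[0, 0, -10], 0], [[0, 0, -35], 0], [[0, 0, -70], 0], [[0, 0, -105], 0], [[0, 0, -117], 0]]}}

```text
time_s: 23.0
tool_pos: [0.656, 0.1757, 0.1047]
tool_rot: [179.8, -0.4, 42.2]
force: [-0.0, 0.5, -0.1]
grip_width: 0.0411
grasp_force: 12.0
```

Emit:
{"api": "arm_command", "payload": {"series": [[[-20, 3, 0], 0.1], [[-60, 10, 0], 0.24], [[-108, 18, 0], 0.38], [[-156, 26, 0], 0.52], [[-204, 34, 0], 0.66]]}}

```text
time_s: 23.5
tool_pos: [0.5235, 0.011, 0.0991]
tool_rot: [180.0, 0.0, 4.0]
force: [0.4, -0.3, 0.2]
grip_width: 0.0407
grasp_force: 12.0
```

```bash
python3 -c "
from h import *
go(.4376,-.16,.13,-3)"
```

```text
shift mm [-97.7 164.6  -0.4] turn rad 0.123 | t 23.5 pos [0.5235 0.011  0.0991] rot [1.80e+02 3.00e-02 4.02e+00] w 0.0407 f [ 0.4 -0.3  0.2]
```

Emit:
{"api": "arm_command", "payload": {"series": [[[-24, 40, 0], 0.06], [[-48, 81, 0], 0.123], [[-73, 122, 0], 0.123], [[-90, 152, 0], 0.123], [[-98, 165, 0], 0.123]]}}

```text
time_s: 24.0
tool_pos: [0.4376, -0.1633, 0.0994]
tool_rot: [179.9, 0.1, -3.0]
force: [-0.4, 0.6, -0.7]
grip_width: 0.0412
grasp_force: 12.0
```

Emit:
{"api": "arm_command", "payload": {"series": [[[0, 40, 0], 0], [[0, 85, 0], 0], [[0, 130, 0], 0], [[0, 165, 0], 0], [[0, 185, 0], 0]]}}

```text
time_s: 24.5
tool_pos: [0.4298, -0.3479, 0.0992]
tool_rot: [179.9, 0.0, -2.9]
force: [0.2, 0.2, -0.8]
grip_width: 0.0404
grasp_force: 12.0
```

```bash
python3 -c "
from h import *
go(.4376,-.357,.03,-3)"
```

```text
shift mm [ 8.3  8.7 99.7] turn rad 0.001 | t 24.5 pos [ 0.4298 -0.3479  0.0992] rot [ 1.7994e+02  4.0000e-02 -2.9200e+00] w 0.0404 f [ 0.2  0.2 -0.8]
```

Emit:
{"api": "arm_command", "payload": {"series": [[[7, 8.7, 0], 0], [[7, 8.7, 25], 0], [[7, 8.7, 55], 0], [[7, 8.7, 75], 0], [[7, 8.7, 85], 0]]}}

```text
time_s: 25.0
tool_pos: [0.4374, -0.3509, 0.0123]
tool_rot: [-179.8, 0.2, -2.6]
force: [-0.5, 0.1, 0.5]
grip_width: 0.0403
grasp_force: 12.0
```

Emit:
{"api": "arm_command", "payload": {"series": [[[0, 0, 5], 0], [[0, 0, 10], 0], [[0, 0, 10], 0], [[0, 0, 10], 0], [[0, 0, 10], 0]]}}

```text
time_s: 25.5
tool_pos: [0.4384, -0.3538, 0.0054]
tool_rot: [179.9, -0.1, -2.7]
force: [-0.2, -1.0, -1.0]
grip_width: 0.041
grasp_force: 12.0
```

```bash
python3 -c "
from h import *
go(.4376,-.357,.0071,-3)"
```

```text
shift mm [-0.6  3.2 28.8] turn rad 0.005 | t 25.5 pos [ 0.4384 -0.3538  0.0054] rot [ 1.7994e+02 -7.0000e-02 -2.7100e+00] w 0.041 f [-0.2 -1.  -1. ]
```

Emit:
{"api": "arm_command", "payload": {"series": [[[-0.6, 3.2, 8], 0], [[-0.6, 3.2, 15], 0], [[-0.6, 3.2, 21], 0], [[-0.6, 3.2, 25], 0], [[-0.6, 3.2, 27], 0]]}}

```text
time_s: 26.0
tool_pos: [0.4367, -0.3562, -0.0233]
tool_rot: [-180.0, 0.1, -2.7]
force: [0.2, -0.2, -0.2]
grip_width: 0.0408
grasp_force: 12.0
```

Emit:
{"api": "arm_command", "payload": {"series": [[[0, 0, 0.4], 0], [[0, 0, 0.8], 0], [[0, 0, 1.2], 0], [[0, 0, 1.6], 0], [[0, 0, 1.6], 0]]}}

```text
time_s: 26.5
tool_pos: [0.4374, -0.3567, -0.0235]
tool_rot: [180.0, -0.0, -2.7]
force: [-0.6, 1.4, 4.2]
grip_width: 0.0408
grasp_force: 12.0
```

Emit:
{"api": "arm_command", "payload": {"series": [[[0, 0, 0], 0], [[0, 0, 0], 0], [[0, 0, 0], 0], [[0, 0, 0], 0], [[0, 0, 0], 0]], "grip": -0.2}}

```text
time_s: 27.0
tool_pos: [0.437, -0.3565, -0.0242]
tool_rot: [180.0, 0.0, -2.7]
force: [-0.4, -0.3, 0.5]
grip_width: 0.0517
grasp_force: 0.0
```

Emit:
{"api": "arm_command", "payload": {"series": [[[0, 0, -8], 0], [[0, 0, -25], 0], [[0, 0, -60], 0], [[0, 0, -100], 0], [[0, 0, -120], 0]]}}

```text
time_s: 27.5
tool_pos: [0.4388, -0.3577, 0.1003]
tool_rot: [179.8, -0.3, -2.7]
force: [-0.2, -1.1, -0.3]
grip_width: 0.0521
grasp_force: 0.0
```

Emit:
{"api": "arm_command", "payload": {"series": [[[0, -35, 0], 0], [[2, -75, 0], 0], [[8, -120, 0], 0], [[14, -155, 0], 0], [[17, -172, 0], 0]], "grip": -1}}

```text
time_s: 28.0
tool_pos: [0.4632, -0.1816, 0.0968]
tool_rot: [-180.0, -0.1, -2.4]
force: [-0.4, -0.7, 0.7]
grip_width: 0.0827
grasp_force: 0.0
```

```bash
python3 -c "
from h import *
go(.4575,-.1823,.005,-2.5)
a=snap('top')[0]; b=snap('scene')[0]
cv2.imwrite('pics/c6.png',np.clip(1.5*np.vstack([cv2.resize(a[150:310],(800,300)),cv2.resize(b[100:280],(800,300))]),0,255).astype(np.uint8))
for n in('top','scene'):
  im,P=cloud(n)
  m=(np.hypot(P[...,0]-.4625,P[...,1]+.182)<.045)&(P[...,2]>.012)&(P[...,2]<.06)
  q=P[m]
  if len(q)>30: print(n,len(q),np.percentile(q,[1,50,99],axis=0).round(4),cv2.minAreaRect(q[:,:2].astype(np.float32)))
"
```

```text
shift mm [ -5.6   1.  122.3] turn rad 0.001 | t 28.0 pos [ 0.4632 -0.1816  0.0968] rot [-1.7998e+02 -7.0000e-02 -2.4300e+00] w 0.0827 f [-0.4 -0.7  0.7]
scene 267 [[ 0.4441 -0.2039  0.0129]
 [ 0.4722 -0.1819  0.0365]
 [ 0.4887 -0.1613  0.0479]] ((0.4660273492336273, -0.18362359702587128), (0.043589603155851364, 0.04589870944619179), 84.92354583740234)
```

View pics/c6.png

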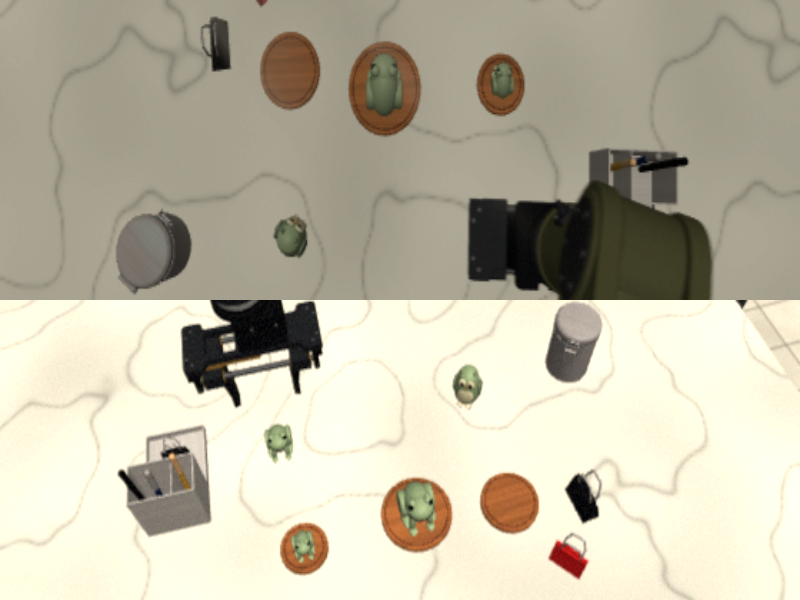

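Upper half: large and small frogs stand on their coasters, the medium coaster at (290,70) is empty and the owl is unmoved. Lower half: the clip stands in the tray at (175,452). Now the medium frog.

Emit:
{"api": "arm_command", "payload": {"series": [[[-3, 0, 15], 0.01], [[-5, 0.5, 45], 0.01], [[-5, 0.5, 80], 0.01], [[-5, 0.5, 105], 0.01], [[-5, 0.5, 116], 0.01]]}}

```text
time_s: 28.6
tool_pos: [0.4549, -0.1868, -0.0222]
tool_rot: [-180.0, 0.2, -3.4]
force: [0.1, -0.8, 1.2]
grip_width: 0.087
grasp_force: 0.0
```

Emit:
{"api": "arm_command", "payload": {"series": [[[0, 0, 2], 0], [[0, 0, 4], 0], [[0, 0, 4], 0], [[0, 0, 4], 0], [[0, 0, 4], 0]]}}

```text
time_s: 29.1
tool_pos: [0.4579, -0.1862, -0.0232]
tool_rot: [180.0, -0.1, -3.3]
force: [0.8, -0.0, -0.7]
grip_width: 0.0869
grasp_force: 0.0
```

```bash
python3 -c "
from h import *
go(.457,-.1825,.005,-3)"
```

```text
shift mm [-1.1 -3.6  2.3] turn rad -0.005 | t 29.1 pos [ 0.4579 -0.1862 -0.0232] rot [ 1.7995e+02 -9.0000e-02 -3.2700e+00] w 0.0869 f [ 0.8 -0.  -0.7]
```

Emit:
{"api": "arm_command", "payload": {"series": [[[-1, -3.6, 1.5], 0], [[-1, -3.6, 1.5], 0], [[-1, -3.6, 1.5], 0], [[-1, -3.6, 1.5], 0], [[-1, -3.6, 1.5], 0]]}}

```text
time_s: 29.6
tool_pos: [0.4564, -0.1822, -0.0255]
tool_rot: [180.0, -0.0, -3.3]
force: [0.4, -0.3, 0.6]
grip_width: 0.087
grasp_force: 0.0
```

Emit:
{"api": "arm_command", "payload": {"series": [[[0, 0, 0], 0], [[0, 0, 0], 0], [[0, 0, 0], 0], [[0, 0, 0], 0], [[0, 0, 0], 0]], "grip": 1, "grip_force": 15}}

```text
time_s: 30.1
tool_pos: [0.4564, -0.1822, -0.0255]
tool_rot: [180.0, -0.0, -3.3]
force: [0.3, -0.4, 0.3]
grip_width: 0.055
grasp_force: 0.0
```

Emit:
{"api": "arm_command", "payload": {"series": [[[0, 0, 0], 0], [[0, 0, 0], 0], [[0, 0, 0], 0], [[0, 0, 0], 0], [[0, 0, 0], 0]]}}

```text
time_s: 30.6
tool_pos: [0.4564, -0.1822, -0.0255]
tool_rot: [180.0, -0.0, -3.3]
force: [-0.2, 0.2, -0.1]
grip_width: 0.0435
grasp_force: 15.0
```

```bash
python3 -c "
from h import *
go(.6575,.1655,.13,0)"
```

```text
shift mm [ 180.9 -358.6 -125. ] turn rad -0.057 | t 30.6 pos [ 0.4564 -0.1822 -0.0255] rot [179.99  -0.    -3.28] w 0.0435 f [-0.2  0.2 -0.1]
```

Emit:
{"api": "arm_command", "payload": {"series": [[[0, 0, -6], 0], [[0, 0, -25], 0], [[0, 0, -60], 0], [[0, 0, -100], 0], [[0, 0, -122], 0]]}}

```text
time_s: 31.1
tool_pos: [0.4579, -0.1826, 0.1]
tool_rot: [179.9, -0.2, -3.3]
force: [0.7, -0.6, -1.4]
grip_width: 0.0435
grasp_force: 15.0
```

Emit:
{"api": "arm_command", "payload": {"series": [[[12, -24, 0], -0.01], [[31, -62, 0], -0.03], [[51, -102, 0], -0.057], [[71, -142, 0], -0.057], [[91, -182, 0], -0.057]]}}

```text
time_s: 31.6
tool_pos: [0.5583, -0.0043, 0.097]
tool_rot: [180.0, -0.0, -0.0]
force: [0.2, -0.9, -0.5]
grip_width: 0.0435
grasp_force: 15.0
```

Emit:
{"api": "arm_command", "payload": {"series": [[[20, -40, 0], 0], [[40, -80, 0], 0], [[60, -120, 0], 0], [[76, -152, 0], 0], [[82, -166, 0], 0]]}}

```text
time_s: 32.1
tool_pos: [0.6399, 0.1653, 0.0965]
tool_rot: [-179.8, 0.0, 0.3]
force: [-0.0, -0.5, -0.2]
grip_width: 0.0437
grasp_force: 15.0
```

Emit:
{"api": "arm_command", "payload": {"series": [[[0, 0, 0], 0], [[0, 0, 20], 0], [[0, 0, 45], 0], [[0, 0, 65], 0], [[0, 0, 75], 0]]}}

```text
time_s: 32.6
tool_pos: [0.6381, 0.1567, 0.0193]
tool_rot: [179.8, 0.2, -0.2]
force: [0.0, -0.7, -1.1]
grip_width: 0.0434
grasp_force: 15.0
```

```bash
python3 -c "
from h import *
go(.657,.1655,.019,0)"
```

```text
shift mm [18.9 -8.9 30.8] turn rad -0.003 | t 32.6 pos [0.6381 0.1567 0.0193] rot [ 1.7983e+02  2.0000e-01 -1.7000e-01] w 0.0434 f [ 0.  -0.7 -1.1]
```

Emit:
{"api": "arm_command", "payload": {"series": [[[8, -4, 0], 0], [[16, -8, 5], 0], [[18.5, -8.9, 14], 0], [[18.5, -8.9, 22], 0], [[18.5, -8.9, 25], 0]]}}

```text
time_s: 33.1
tool_pos: [0.6574, 0.169, -0.0049]
tool_rot: [180.0, 0.1, 0.0]
force: [-1.1, -0.4, -0.9]
grip_width: 0.0438
grasp_force: 15.0
```

Emit:
{"api": "arm_command", "payload": {"series": [[[0, 0, 0], 0], [[0, 0, 0], 0], [[0, 0, 0], 0], [[0, 0, 0], 0], [[0, 0, 0], 0]]}}

```text
time_s: 33.6
tool_pos: [0.6584, 0.1692, -0.0032]
tool_rot: [180.0, -0.0, -0.0]
force: [0.6, 1.0, -0.8]
grip_width: 0.0437
grasp_force: 15.0
```

```bash
python3 -c "
from h import *
go(.657,.1655,.014,0)
snap('scene')
im,P=cloud('scene'); p=env.get_obs()['tool_pos']
g=cv2.cvtColor(im,cv2.COLOR_BGR2HSV)
m=(g[...,0]>28)&(g[...,0]<85)&(g[...,1]>50)&(abs(P[...,0]-p[0])<.06)&(abs(P[...,1]-p[1])<.06)&(P[...,2]<.065)
q=P[m]; print(len(q),np.percentile(q,[0,1,50,99,100],axis=0).round(4))
"
```

```text
shift mm [-1.4  3.7 13.3] turn rad -0.0 | t 33.6 pos [ 0.6584  0.1692 -0.0032] rot [ 1.8e+02 -3.0e-02 -1.0e-02] w 0.0437 f [ 0.6  1.  -0.8]
192 [[0.6442 0.138  0.0103]
 [0.6448 0.1458 0.0255]
 [0.6797 0.1655 0.0557]
 [0.6891 0.1941 0.0648]
 [0.6897 0.195  0.0648]]
```

Emit:
{"api": "arm_command", "payload": {"series": [[[-0.4, 3.7, 2], 0], [[-0.4, 3.7, 6], 0], [[-0.4, 3.7, 9], 0], [[-0.4, 3.7, 11], 0], [[-0.4, 3.7, 12], 0]]}}

```text
time_s: 34.15
tool_pos: [0.6575, 0.1655, -0.0161]
tool_rot: [180.0, 0.0, -0.0]
force: [0.8, -0.0, -0.6]
grip_width: 0.0436
grasp_force: 15.0
```

Emit:
{"api": "arm_command", "payload": {"series": [[[0, 0, 0], 0], [[0, 0, 0.2], 0], [[0, 0, 0.4], 0], [[0, 0, 0.6], 0], [[0, 0, 0.6], 0]]}}

```text
time_s: 34.65
tool_pos: [0.6578, 0.1655, -0.0161]
tool_rot: [180.0, -0.0, -0.0]
force: [-0.7, 0.3, 0.5]
grip_width: 0.0436
grasp_force: 15.0
```

Emit:
{"api": "arm_command", "payload": {"series": [[[0, 0, 0], 0], [[0, 0, 0.2], 0], [[0, 0, 0.4], 0], [[0, 0, 0.4], 0], [[0, 0, 0.4], 0]]}}

```text
time_s: 35.15
tool_pos: [0.6578, 0.1655, -0.0164]
tool_rot: [180.0, -0.0, -0.0]
force: [-1.2, 0.6, 0.2]
grip_width: 0.0436
grasp_force: 15.0
```

Emit:
{"api": "arm_command", "payload": {"series": [[[0, 0, 0.2], 0], [[0, 0, 0.4], 0], [[0, 0, 0.4], 0], [[0, 0, 0.4], 0], [[0, 0, 0.4], 0]]}}

```text
time_s: 35.65
tool_pos: [0.6578, 0.1655, -0.0165]
tool_rot: [180.0, -0.0, -0.0]
force: [-2.2, -0.9, 6.0]
grip_width: 0.0437
grasp_force: 15.0
```

Emit:
{"api": "arm_command", "payload": {"series": [[[0, 0, 0], 0], [[0, 0, 0], 0], [[0, 0, 0], 0], [[0, 0, 0], 0], [[0, 0, 0], 0]]}}

```text
time_s: 36.15
tool_pos: [0.6578, 0.1655, -0.0165]
tool_rot: [180.0, -0.0, -0.0]
force: [-2.2, -0.8, 5.5]
grip_width: 0.0437
grasp_force: 15.0
```

Emit:
{"api": "arm_command", "payload": {"series": [[[0, 0, 0], 0], [[0, 0, 0], 0], [[0, 0, 0], 0], [[0, 0, 0], 0], [[0, 0, 0], 0]], "grip": -0.5}}

```text
time_s: 36.65
tool_pos: [0.6577, 0.1655, -0.0172]
tool_rot: [180.0, 0.0, -0.0]
force: [-0.1, 0.9, 0.7]
grip_width: 0.0646
grasp_force: 0.0
```

Emit:
{"api": "arm_command", "payload": {"series": [[[0, 0, -8], 0], [[0, 0, -25], 0], [[0, 0, -60], 0], [[0, 0, -105], 0], [[0, 0, -150], 0]]}}

```text
time_s: 37.15
tool_pos: [0.6577, 0.1657, 0.1361]
tool_rot: [-180.0, -0.1, 0.0]
force: [0.9, -0.2, 0.2]
grip_width: 0.0651
grasp_force: 0.0
```

Emit:
{"api": "arm_command", "payload": {"series": [[[-30, 20, 0], 0], [[-70, 45, 0], 0], [[-110, 70, 0], 0], [[-145, 95, 0], 0], [[-180, 115, 0], 0]]}}

```text
time_s: 37.65
tool_pos: [0.4767, 0.0493, 0.1345]
tool_rot: [179.9, -0.1, -0.0]
force: [0.1, -1.1, 0.3]
grip_width: 0.0648
grasp_force: 0.0
```

Emit:
{"api": "arm_command", "payload": {"series": [[[0, 0, 0], 0], [[0, 0, 0], 0], [[0, 0, 0], 0], [[0, 0, 0], 0], [[0, 0, 0], 0]]}}

```text
time_s: 38.15
tool_pos: [0.4784, 0.0515, 0.1331]
tool_rot: [-180.0, 0.0, 0.1]
force: [-0.1, -0.6, -0.0]
grip_width: 0.0654
grasp_force: 0.0
```

```bash
python3 -c "
from h import *
a=snap('top')[0]; b=snap('scene')[0]
c=lambda im,x,y:cv2.resize(im[y-30:y+30,x-40:x+40],(266,200),interpolation=cv2.INTER_CUBIC)
A=[c(a,203,188),c(a,269,198),c(a,350,194)]; B=[c(b,357,222),c(b,291,228),c(b,213,248)]; D=[c(a,430,270),c(b,120,195),c(b,330,150)]
cv2.imwrite('pics/c7.png',np.clip(1.6*np.vstack([np.hstack(v) for v in(A,B,D)]),0,255).astype(np.uint8))
for nm,cx,cy in(('L',.638,.014),('M',.662,.1655),('S',.6405,-.1727),('owl',.4613,.1576)):
 for n in('top','scene'):
  im,P=cloud(n)
  m=(np.hypot(P[...,0]-cx,P[...,1]-cy)<.05)&(P[...,2]>(.018))&(P[...,2]<.08)
  q=P[m]
  if len(q)>30:
    r=cv2.minAreaRect(q[:,:2].astype(np.float32)); print(nm,n,len(q),'bbox mid',((q.min(0)+q.max(0))/2).round(4),np.ptp(q,axis=0).round(4),q[:,2].max().round(4),np.round(r[0],4),np.round(r[1],4),round(r[2],1))
go(0,0,0,0)
"
```

```text
L top 673 bbox mid [0.6383 0.0152 0.0446] [0.0705 0.0539 0.0519] 0.0705 [0.6383 0.0148] [0.0536 0.0704] 88.9
L scene 573 bbox mid [0.64   0.013  0.0444] [0.0663 0.0559 0.0526] 0.0707 [0.6401 0.0131] [0.0663 0.0559] 1.4
M top 418 bbox mid [0.6627 0.1654 0.0376] [0.0559 0.0436 0.0389] 0.057 [0.6627 0.1654] [0.0436 0.0559] 89.9
M scene 342 bbox mid [0.6636 0.1639 0.0375] [0.0511 0.0439 0.0379] 0.0565 [0.6642 0.161 ] [0.0443 0.049 ] 75.5
S top 228 bbox mid [ 0.6432 -0.1725  0.0322] [0.0412 0.0326 0.0281] 0.0462 [ 0.6432 -0.1728] [0.0323 0.0413] 88.1
S scene 184 bbox mid [ 0.6435 -0.1738  0.0332] [0.0384 0.0321 0.0257] 0.046 [ 0.6435 -0.1736] [0.0386 0.0318] 1.8
owl scene 347 bbox mid [0.4631 0.1575 0.044 ] [0.0432 0.047  0.0519] 0.0699 [0.4649 0.1569] [0.0478 0.0408] 78.7
shift mm [-478.1   50.8  163.3] turn rad 0.001 | t 38.25 pos [0.4781 0.0511 0.1328] rot [-1.7997e+02  3.0000e-02  4.0000e-02] w 0.0653 f [-0.5 -1.2  0.1]
```

View pics/c7.png

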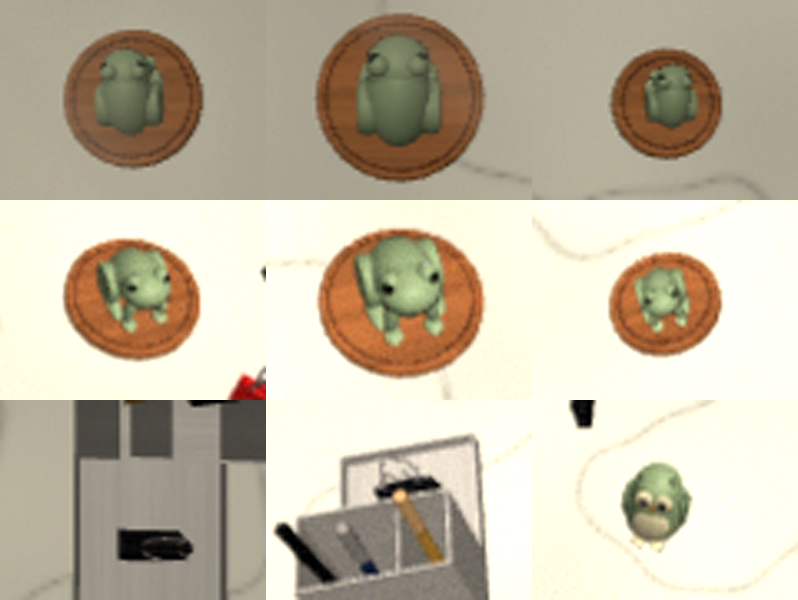

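The crops show all three frogs upright and centred on their coasters, facing the room. The clip stands in the tray and the owl is unmoved. Measured offsets from the coaster centres are at most about 2.5 mm, so I hand in.

```bash
python3 -c "
from cell import env
print(env.sign_off())"
```

```text
the job is handed in; nothing more can be done
None
```

The job is handed in at about 38 s: each frog is upright on the coaster of its size, facing the room and within about 2.5 mm of its centre; the clip is in the tray, the owl and canister were left alone.

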